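Latch the squeegee in its holder and hold its pole pulled out

ROBOT

A 6-joint arm with a two-finger parallel gripper is mounted at the origin on the work surface. World frame = base frame: x ahead of the robot, y to its left, z up, the work surface at z = 0. Lengths are in m, angles in rad, forces in N, time in s.
With the tool pointing down it reaches from about 0.4 to 0.825 m from the base axis. Payload 7 kg.
Tool frame: the origin (TCP) lies on the centre line of the jaws, within the pads' length; the fingertips stand 19 mm ahead of it and the grasp point (between the pads) is the TCP; z points along the fingers, y is the line along which they close (so a half turn about z gives the same grasp; the last joint's range is limited). The gripper opens to 88 mm and grips with 3 to 60 N. Pads are 19 mm wide; open, the fingers measure 130 mm over their backs; the gripper's body (78 mm by 193 mm) begins 47 mm behind the grasp point.
Start: joints at [-0.963, 0.359, 0.012, 0, -1.224, -0.288], TCP at [0.212, -0.641, 0.246] pointing down, gripper open.
Joint ranges: [-3.07, 3.07], [-1.43, 2.12], [-1.02, 1.25], [-3.03, 1.67], [-3.05, -0], [-3.03, 3.03]. Speed limits (rad/s): [2.39, 2.39, 3.01, 3.14, 3.14, 3.14].

INTERFACE

Orientations are given as [roll, pitch, yaw] about the fixed x, y, z axes, in that order (R = Rz(yaw) Ry(pitch) Rx(roll)).
In Python, from station import arm, imaging, models gives the robot as it stands.
- The arm moves only by the tool play_rows, never from a script. Its arguments are lists of equal length, an entry for each row: "travel": the shift along the tool's x, y, z in units of 25 mm (1.0 is 25 mm), a list of three; "twist": the turn about the tool's z in units of 0.15 rad (1.0 is 0.15 rad). A call has 1 to 8 rows; each row shifts and turns the commanded pose from where the row before left it, along the tool's axes as they then stand; what a row does not reach is not made up. A row lasts 1/8 s, in which the tool goes at most 62.5 mm and 10.7 degrees, less where a joint would pass 70% of its speed; a pose out of reach is approached as far as the arm can. A call with a number of a shift or a turn outside -1 to 1 is refused whole. A call with a gripper value outside its range is refused whole. "fingers" is the opening, from 0 (shut) to 1 (fully open), set as the call begins (left out, the last holds). The fingers move at their own pace and stop on an object; "newtons" is the grip in N (left out, the last holds). Time passes only in rows, so rows that do not move let the fingers close. It gives the time, the measured TCP pose, the force, the opening and the grip force at its end, in the units of the state.
- arm.get_state(): the state, without advancing time (a new reading comes with each control period).
- imaging.grab_frame(name): name is "side" or "top" or "wrist"; returns a dict with "pixels" (420x560x3 uint8, red, green, blue), "fx", "fy", "cx", "cy" (pixels), "R" (3x3) and "t" (3): a world point X has camera coordinates R X + t; the wrist camera has in their place "T_tool_cam" (4x4, takes a point from camera to tool coordinates, whose origin is the TCP and whose axes are the flange's). Camera axes: x right, y down, z forward; pixel columns grow to the right and rows downward; lengths in m; the calibration is good to about 2 mm. The wrist camera is an equidistant fisheye: a pixel r from the principal point sees the ray r / f radians off the axis. A picture is of the moment at which its call begins: read the wrist's pose just before it. There is no depth.
- arm.job_done(): hands the job in; it is judged then, once.
Trained networks look in the newest picture that a camera, given by its name, has taken for a name from the list of things; names that differ only in an ending like _2 or _b are one class to them, and where a whole thing is asked for, a point or a joint stands for the part that bears it (a point fixed in the world has none). Each returns a list of dicts, best first, with "confidence" (0 to 1); they miss things now and then, are a little off and sometimes report something else, mostly with a low value. They report only what shows in the picture. A call takes as long as a camera call.
- models.boxes_of(name, camera): "extent" ([centre column, centre row, width, height] in pixels, round what is visible of it).
- models.silhouettes(name, camera): "pixels" (420x560 bool, what is visible of it) and "extent" ([centre column, centre row, width, height] in pixels, round what is visible of it).
The state is a dict: "t": time; "q": joint angles; "qd": joint speeds; "joint_efforts": joint torques, N m; "eef_pos": TCP position; "ee_rot": TCP orientation; "force": force on the tool from outside, world axes, zero at the start; "moment": the same for the moment, N m; "width": finger opening in m; "gripper_force": force on a finger pad.
Only numpy, scipy, OpenCV 4.12 (cv2) and the standard library are available. Lean on these libraries where they do the work, as an engineer would, in place of code of your own. Each camera call takes 0.05 s, during which the arm holds its last target. There are 200 camera calls.

TASK

The window squeegee is lying loose in its holder on the kitchen worktop: first swing the holder's hinged steel keeper bar over the squeegee's body and down until it rests in its catch. Then grip the squeegee's handle across the release button on its side, squeeze the button in, pull the handle straight out past the first stop as far as its second stop, and finish still gripping it there, pole fully out, so that I can wipe the pole. Leave the keeper shut, the squeegee seated in the holder and the other things where they are.

Things in the scene. Friction and masses are not known exactly. Their poses are not given: they have to be found in the camera images.
- holder: White plastic holder fixed to the worktop: base 180 x 90 x 8 mm, two U saddles 50 mm high, hinge post at +y (70 mm high), catch post at -y (10 mm thick, 34 mm from the middle, cheeks 67 mm high). Origin: centre of the underside. x runs along the squeegee from handle to blade: the handle pulls out along -x. Yaw about 1.57 +- 0.35: the hinge side (+y) faces the robot.
- keeper (a joint): Angle of the keeper, a flat steel bar 100 x 20 x 8 mm, hinged at one end about the holder's x. 0 = closed: level across the squeegee along the holder's -y, in the catch, top face 68 mm above the worktop. Grows as it lifts; 1.57 = upright, more (to 1.9) = leaning to +y. Starts at 0.9 to 1.6. It stays where it is left, so push it right down (under 2 N at its end).
- keeper_hinge (a point): Point on the keeper's hinge axis, at holder x +5, y +34, z +64 mm, in the middle of the bar's width; it stays put as the keeper swings.
- keeper_tip (a point): Point on the keeper's outer face (upper face when closed), 90 mm from the hinge axis, 10 mm from the free end, mid-width, 4 mm off the bar's mid-plane: the place to push.
- squeegee: Loose window squeegee, 0.5 kg, in the saddles, axes as the holder's: grey sleeve 160 x 28 x 28 mm, 220 mm wide blade at +x, telescoping handle at -x. Origin: under the sleeve, 30 mm above the worktop on the holder's middle line. A raised collar 2 to 7 mm to the +x side of the shut keeper then bears on it, so the squeegee shifts by that gap in the pull; with the keeper open it would slide out.
- handle (a joint): How far the handle is pulled out, m: 0 = in (start), first stop 0.055, second stop 0.110 = firm end of travel. Button out: locked at 0, and locks again at each stop. Button held in: slides past the first stop freely. A return spring and friction resist with about 4 N at the start, 7 N at the end; let go with the button in or between stops, it slips back.
- grip_mid (a point): Centre of the handle's black grip, level with the middle of the release button, about 44 mm above the worktop. The grip is a bar 110 mm long (x), 30 mm wide (y), 30 mm high; it moves with the handle. Axes as the squeegee's: pull is to -x; from above the fingers close along y, across the button.
- release (a joint): Push button of the handle: metal block 18 x 16 mm in the middle of the grip's -y side (away from the robot), standing out 7 mm, so 37 mm across grip and button. 0 = out, 0.005 m = fully in (8 N); unlocks from 0.003. Pinching the grip across the button with 20 to 40 N holds it fully in (32 mm across).
- mug: Bystander, to be left alone: white mug, 80 mm wide, 90 mm high. Origin: centre of its underside.
- soap: Bystander, to be left alone: green bottle, 60 mm wide, 190 mm high. Origin: centre of its underside.
- jar: Bystander, to be left alone: glass jar with a steel lid, 70 mm wide, 90 mm high. Origin: centre of its underside.
- bowl: Bystander, to be left alone: white bowl, 150 mm wide, 55 mm high. Origin: centre of its underside.
- scrubber: Bystander, to be left alone: wooden scrubbing brush block, 110 x 45 mm, 37 mm high, its length along its own x. Origin: centre of its underside.
- lidring: Bystander, to be left alone: steel ring lying flat, 70 mm wide, 10 mm high. Origin: centre of its underside.
- spoon: Bystander, to be left alone: wooden spoon lying flat, its length along its own x; origin underneath, near its middle.

How it is judged:
On the way, in this order (a step that is already met when the one before it is completed fails the run):
1. keeper closed into its catch over the squeegee, handle still in (value of joint keeper below 0.06 rad and value of joint handle below 0.01 m and x of squeegee in the frame of holder between -0.012 and 0.012 m and z of squeegee in the frame of holder below 0.038 m and angle between the x axis of squeegee and the x axis of holder, either way round below 0.1 rad), for 0.2 s.
2. handle gripped with the button squeezed in, before it is pulled out (value of joint release above 0.003 m and value of joint handle below 0.02 m and contact force between the fingers and handle above 3 N and value of joint keeper below 0.06 rad), for 0.02 s.
3. handle pulled out to its second stop, in the fingers (value of joint handle above 0.103 m and contact force between the fingers and handle above 5 N and value of joint keeper below 0.06 rad), for 0.2 s.
At the end, for the whole second after the job is handed in: The handle is at its second stop (within 7 mm) and at rest, gripped by the fingers (over 5 N); the keeper is closed (within 0.06 rad); the squeegee is still seated in the holder (within 12 mm along, not lifted by 8 mm, aligned within 0.1 rad) (all of step 3 and linear speed of handle below 0.03 m/s and x of squeegee in the frame of holder between -0.012 and 0.012 m and z of squeegee in the frame of holder below 0.038 m and angle between the x axis of squeegee and the x axis of holder, either way round below 0.1 rad); the arm keeps its last pose, push and grip.
It fails at once if a bystander was knocked away (more than 40 mm) (distance of any of mug, soap, jar, bowl, spoon, scrubber, lidring from where it was at the start of the episode above 0.04 m).
It fails at once if the squeegee was dragged or lifted out of its holder (x of squeegee in the frame of holder below -0.03 m or z of squeegee in the frame of holder above 0.06 m).
It also fails if it takes over 58 s, if anything falls off the work surface, if the arm or the gripper's body presses on something with over 40 N, if the wrist force passes 120 N, or if a joint passes its speed limit or range.

## Working session

There is one attempt and no reset: what is moved stays moved. The work goes in short steps, Python scripts to look and compute and a tool call to move; the robot and the scene stay as the last step left them, time stands still between calls to the robot, and variables do not carry over. Pictures are saved under pics/ and viewed, at most 10 in all, crops included, and the job is handed in when it is done.

Besides the shell and the picture viewer there is one more tool, called by a JSON object that holds its "api" and its "payload", one argument or row to a line. play_rows: Moves the arm, as the interface text tells. Shifts and turns lie within -1 to 1; 1 stands for 25 mm of shift or 0.15 rad of turn. Its arguments: {"type":"object","properties":{"travel":{"type":"array","items":{"type":"array","items":{"type":"number"}}},"twist":{"type":"array","items":{"type":"number"}},"fingers":{"type":"number"},"newtons":{"type":"number"}},"required":["travel","twist"]}

```bash
mkdir -p pics
cat > h.py <<'E'
import numpy as np, cv2
from station import arm, imaging, models
def ray(f,u,v):
    d=np.array([(u-f["cx"])/f["fx"],(v-f["cy"])/f["fy"],1.])
    R=np.array(f["R"]);t=np.array(f["t"]); return -R.T@t, R.T@d
def onz(f,u,v,z):
    c,d=ray(f,u,v); return c+d*(z-c[2])/d[2]
def proj(f,X):
    p=np.array(f["R"])@np.array(X)+np.array(f["t"]); return np.array([f["fx"]*p[0]/p[2]+f["cx"],f["fy"]*p[1]/p[2]+f["cy"]])
E
python3 - <<'E'
from h import *
print(arm.get_state())
fs={}
for c in ("top","side"):
    f=imaging.grab_frame(c);fs[c]=f
    cv2.imwrite(f"pics/{c}0.png",cv2.resize(f["pixels"][:,:,::-1],None,fx=1.4,fy=1.4,interpolation=cv2.INTER_CUBIC))
    C=ray(f,280,210);print(c,C[0],C[1])
    for n in ("holder","squeegee","keeper","keeper_tip","keeper_hinge","grip_mid","handle","release","mug","soap","jar","bowl","scrubber","lidring","spoon"):
        try:
            print(c,n,[(round(b["confidence"],2),np.round(b["extent"]).astype(int).tolist(),np.round(onz(f,*b["extent"][:2],0.04),3).tolist()) for b in models.boxes_of(n,c)[:2]])
        except Exception as e: print(n,e)
E
```

```text
{'t': 0.0, 'q': array([-9.62875131e-01,  3.59407045e-01,  1.10544750e-02, -3.66080263e-04,
       -1.22410225e+00, -2.88103865e-01]), 'qd': array([ 9.06403901e-06,  1.85653006e-03, -9.84797957e-04, -2.97268657e-04,
        6.29026575e-04,  1.93310845e-03]), 'joint_efforts': array([ 2.59520284e-04, -5.82711554e+01,  2.93058801e+01,  6.99719220e+00,
        7.02770718e-03, -1.38980645e-04]), 'eef_pos': array([ 0.21205236, -0.64033778,  0.24460485]), 'ee_rot': array([ 3.13990473e+00, -1.41330040e-04, -2.82189988e+00]), 'force': array([ 0.0326488 , -0.12264104,  0.65303135]), 'moment': array([-0.01177924, -0.01526751,  0.07293946]), 'gripper_force': 0.0, 'width': 0.08712946663488436}
top [0.42851942 0.01852107 1.38736537] [ 0.11719851 -0.03200389 -0.99279089]
top holder [(0.86, [249, 211, 66, 42], [0.582, 0.059, 0.04])]
top squeegee [(0.88, [252, 223, 135, 76], [0.551, 0.05, 0.04])]
top keeper [(0.72, [248, 213, 13, 28], [0.576, 0.062, 0.04])]
top keeper_tip [(0.64, [251, 212, 17, 21], [0.581, 0.055, 0.04])]
top keeper_hinge [(0.96, [248, 210, 68, 49], [0.585, 0.063, 0.04])]
top grip_mid
[... 1187 characters left out ...]
, [0.575, 0.059, 0.04])]
side grip_mid [(0.6, [284, 201, 20, 20], [0.629, -0.078, 0.04]), (0.3, [265, 230, 51, 60], [0.585, 0.06, 0.04])]
side handle [(0.86, [285, 202, 18, 26], [0.624, -0.075, 0.04])]
side release []
side mug [(0.87, [374, 162, 29, 38], [0.527, -0.443, 0.04])]
side soap [(0.78, [127, 302, 37, 67], [0.672, 0.483, 0.04])]
side jar [(0.52, [402, 180, 12, 31], [0.401, -0.409, 0.04])]
side bowl [(0.89, [209, 349, 68, 60], [0.414, 0.441, 0.04])]
side scrubber [(0.97, [327, 240, 35, 30], [0.42, -0.02, 0.04])]
side lidring [(0.57, [204, 242, 25, 17], [0.687, 0.212, 0.04])]
side spoon [(0.74, [236, 203, 40, 37], [0.739, 0.026, 0.04]), (0.33, [267, 213, 15, 29], [0.63, 0.002, 0.04])]
```

View pics/top0.png

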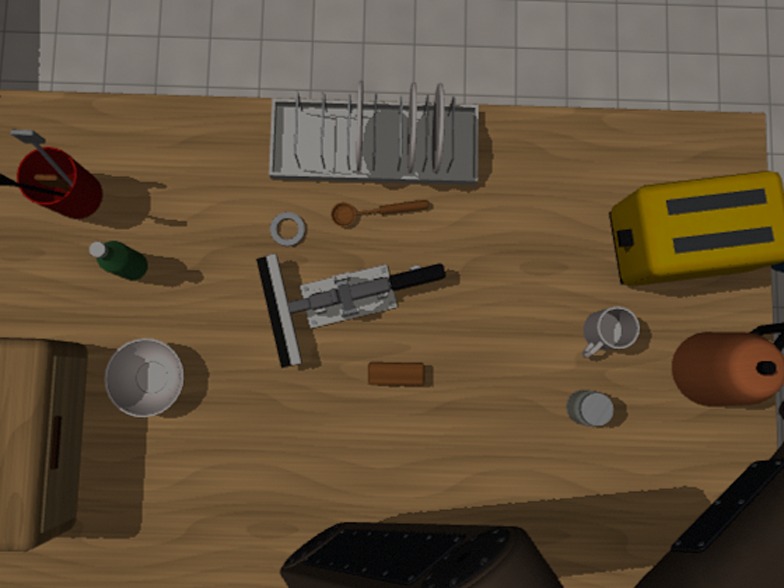

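View pics/side0.png

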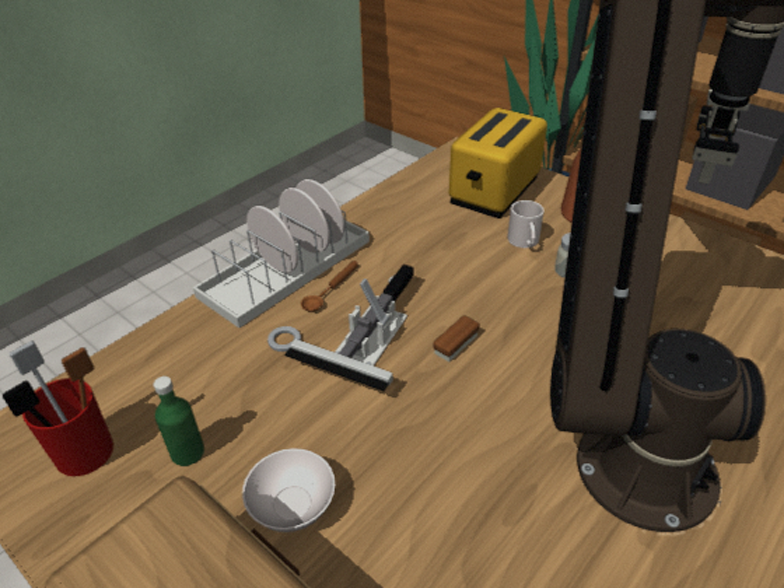

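The top view shows the squeegee with its blade at left (~(278,312)) and black grip at right (~(417,277)), so holder yaw is about 1.77. The keeper is near upright at (347,292). In the side view it stands up at (372,300), leaning slightly away. I'll move the wrist above it for a closer look.

{"api": "play_rows", "payload": {
  "travel": [
    [-0.86, 0.84, -0.3],
    [-0.86, 0.84, -0.3],
    [-0.86, 0.84, -0.3],
    [-0.86, 0.84, -0.3],
    [-0.86, 0.84, -0.3],
    [-0.86, 0.84, -0.3],
    [-0.86, 0.84, -0.3],
    [-0.86, 0.84, -0.3]
  ],
  "twist": [0, 0, 0, 0, 0, 0, 0, 0],
  "fingers": 0,
  "newtons": 30
}}

```text
t: 2.6
eef_pos: [0.323, -0.4263, 0.306]
ee_rot: [-3.141, 0.0, -2.822]
force: [-0.4, 0.1, 0.8]
width: 0.0133
gripper_force: 0.0
```

{"api": "play_rows", "payload": {
  "travel": [
    [-0.86, 0.84, -0.3],
    [-0.86, 0.84, -0.3],
    [-0.86, 0.84, -0.3],
    [-0.86, 0.84, -0.3],
    [-0.86, 0.84, -0.3],
    [-0.86, 0.84, -0.3],
    [-0.86, 0.84, -0.3],
    [-0.86, 0.84, -0.3]
  ],
  "twist": [0, 0, 0, 0, 0, 0, 0, 0]
}}

```text
t: 3.6
eef_pos: [0.4334, -0.2127, 0.3661]
ee_rot: [-3.141, 0.001, -2.822]
force: [-0.1, -0.4, -0.0]
width: 0.0006
gripper_force: 0.0
```

{"api": "play_rows", "payload": {
  "travel": [
    [-0.86, 0.84, 0],
    [-0.86, 0.84, 0],
    [-0.86, 0.84, 0],
    [-0.86, 0.84, 0],
    [-0.86, 0.84, 0],
    [-0.86, 0.84, 0],
    [0, 0, 0],
    [0, 0, 0]
  ],
  "twist": [0, 0, 0, 0, 0, 0, -1, -1]
}}

```text
t: 4.6
eef_pos: [0.5161, -0.053, 0.3655]
ee_rot: [3.142, -0.0, -2.516]
force: [0.5, -0.0, -0.1]
width: 0.0003
gripper_force: 0.0
```

{"api": "play_rows", "payload": {
  "travel": [
    [0, 0, 0],
    [0, 0, 0],
    [0, 0, 0],
    [0, 0, 0],
    [0, 0, 0],
    [0, 0, 0],
    [0, 0, 0],
    [0, 0, 0]
  ],
  "twist": [-1, -1, -1, -1, -1, -1, -1, -0.6]
}}

```text
t: 5.6
eef_pos: [0.5159, -0.0535, 0.3657]
ee_rot: [-3.141, 0.0, -1.378]
force: [0.2, 0.2, 1.1]
width: 0.0007
gripper_force: 0.0
```

```bash
cat >> h.py <<'E'
from scipy.spatial.transform import Rotation as Ro
def wcam():
    s=arm.get_state(); f=imaging.grab_frame("wrist")
    T=np.eye(4);T[:3,:3]=Ro.from_euler("xyz",s["ee_rot"]).as_matrix();T[:3,3]=s["eef_pos"]
    f["M"]=T@np.array(f["T_tool_cam"]); return s,f
def wray(f,u,v):
    x=np.array([u-f["cx"],v-f["cy"]])/f["fx"]; r=np.hypot(*x)+1e-12
    d=np.array([np.sin(r)*x[0]/r,np.sin(r)*x[1]/r,np.cos(r)]); return f["M"][:3,3],f["M"][:3,:3]@d
def wonz(f,u,v,z):
    c,d=wray(f,u,v); return c+d*(z-c[2])/d[2]
def wproj(f,X):
    p=f["M"][:3,:3].T@(np.array(X)-f["M"][:3,3]); r=np.hypot(p[0],p[1]); a=np.arctan2(r,p[2])*f["fx"]/(r+1e-12)
    return np.array([f["cx"]+a*p[0],f["cy"]+a*p[1]])
E
python3 - <<'E'
from h import *
import pickle
s,f=wcam();print(s["q"],s["eef_pos"],s["ee_rot"],f["fx"],f["M"])
pickle.dump((s,f),open("w1.pkl","wb"))
cv2.imwrite("pics/w1.png",cv2.resize(f["pixels"][:,:,::-1],None,fx=1.4,fy=1.4,interpolation=cv2.INTER_CUBIC))
for n,z in (("holder",.008),("squeegee",.045),("keeper",.1),("keeper_tip",.14),("keeper_hinge",.064),("grip_mid",.059),("release",.044)):
    print(n,[(round(b["confidence"],2),np.round(b["extent"]).astype(int).tolist(),np.round(wonz(f,*b["extent"][:2],z),3).tolist()) for b in models.boxes_of(n,"wrist")[:2]])
E
```

```text
[ 2.75438388e-01  4.04303280e-02 -1.22419502e-01 -2.97137008e-05
 -1.40763356e+00 -8.26249198e-02] [ 0.51589019 -0.05350005  0.36569784] [-3.14128321e+00  5.50471514e-05 -1.37798767e+00] 325.19226210127806 [[-0.98151213 -0.18389752 -0.05306258  0.53009583]
 [-0.19139532  0.94108964  0.27877971 -0.1291746 ]
 [-0.00133025  0.28378159 -0.95888802  0.50460146]
 [ 0.          0.          0.          1.        ]]
holder [(0.69, [218, 212, 62, 78], [0.595, 0.033, 0.008])]
squeegee [(0.68, [209, 179, 40, 143], [0.611, -0.026, 0.045])]
keeper [(0.72, [231, 246, 19, 17], [0.56, 0.047, 0.1])]
keeper_tip [(0.49, [230, 245, 19, 17], [0.557, 0.028, 0.14])]
keeper_hinge [(0.96, [221, 212, 64, 80], [0.584, 0.015, 0.064])]
grip_mid [(0.64, [205, 148, 28, 73], [0.62, -0.071, 0.059])]
release []
```

View pics/w1.png

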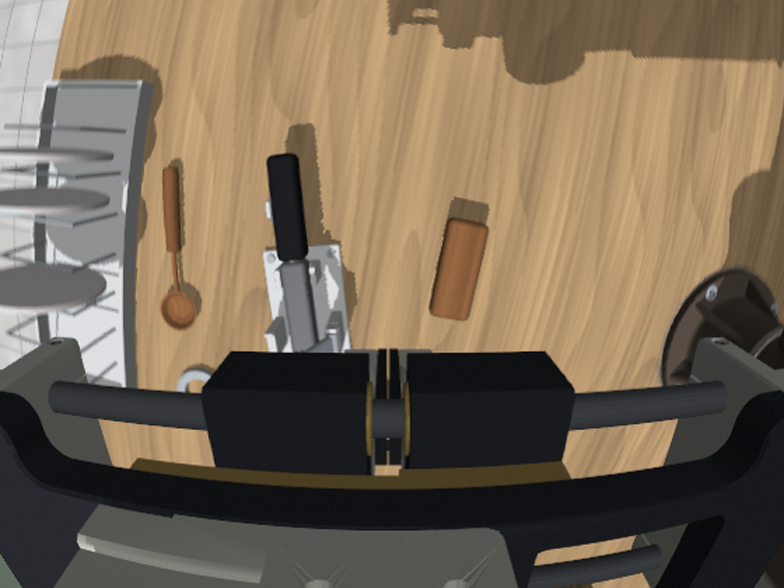

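The view shows the black grip from (282,156) to (293,259), with the button at (268,208) on its far side. The holder base's -x corners are at (264,250) and (341,245).

```bash
cat > fit.py <<'E'
from h import *
import pickle
from scipy.optimize import minimize, differential_evolution
def box(x,y,yaw,z0,z1,l,w):
    c,s=np.cos(yaw),np.sin(yaw)
    return [(x+c*a-s*b,y+s*a+c*b,z) for a in(-l/2,l/2) for b in(-w/2,w/2) for z in(z0,z1)]
def iou(P,m):
    k=np.zeros((420*4,560*4),np.uint8); h=cv2.convexHull((np.array(P)*4+2).astype(np.int32)); cv2.fillConvexPoly(k,h,1)
    k=k[1::4,1::4]>0; return (k&m).sum()/max((k|m).sum(),1)
E
python3 - <<'E'
from fit import *
s,f=pickle.load(open("w1.pkl","rb"))
for p in((264,250),(341,245)): print("base corner",np.round(wonz(f,(p[0]+.5)/1.4,(p[1]+.5)/1.4,.008),4))
V=[("wrist",f,wproj)]+[(c,imaging.grab_frame(c),proj) for c in("top","side")]
pickle.dump(V,open("V.pkl","wb"))
M={}
for c,_,_ in V:
    for n in("grip_mid","handle","keeper","keeper_tip","holder","squeegee"):
        r=models.silhouettes(n,c)
        if r: M[c,n]=r[0]["pixels"]; print(c,n,round(r[0]["confidence"],2),r[0]["pixels"].sum(),np.round(r[0]["extent"]))
pickle.dump(M,open("M.pkl","wb"))
for views in(["wrist"],["top"],["wrist","top","side"]):
    g=lambda p:-np.mean([iou([pr(fr,X) for X in box(*p,.029,.059,.11,.03)],M[c,"grip_mid"]) for c,fr,pr in V if c in views])
    r=differential_evolution(g,[(.58,.66),(-.12,-.03),(1.3,2.0)],seed=0,maxiter=25,popsize=8)
    print(views,np.round(r.x,4),r.fun)
E
```

```text
base corner [ 0.65   -0.0117  0.008 ]
base corner [ 0.5639 -0.0331  0.008 ]
wrist grip_mid 0.87 1782 [206. 148.  28.  77.]
wrist handle 0.71 1841 [206. 148.  31.  79.]
wrist keeper 0.53 214 [231. 244.  20.  16.]
wrist keeper_tip 0.74 227 [141. 272.  24.  16.]
wrist holder 0.73 2695 [218. 211.  60.  74.]
wrist squeegee 0.73 3134 [233. 213.  88. 211.]
top holder 0.37 403 [275. 267.  25.  18.]
top squeegee 0.63 240 [194. 191.  18.  18.]
side grip_mid 0.6 285 [283. 201.  19.  20.]
side handle 0.74 284 [285. 202.  16.  27.]
side keeper_tip 0.58 198 [268. 214.  16.  28.]
side holder 0.89 980 [266. 230.  47.  58.]
side squeegee 0.67 944 [267. 229.  44.  56.]
['wrist'] [ 0.6253 -0.071   1.8283] -0.8893962455606291Traceback (most recent call last):
  File "<stdin>", line 14, in <module>
    return fun(*args, **kwargs)
    ret = solver.solve()
    self._calculate_population_energies(
    ~~~~~~~~~~~~~~~~~~~~~~~~~~~~~~~~~~~^
        self.population[self.feasible]))
        ^^^^^^^^^^^^^^^^^^^^^^^^^^^^^^^
    calc_energies = list(
        self._mapwrapper(self.func, parameters_pop[0:S])
    )
    return self.f(x, *self.args)
           ~~~~~~^^^^^^^^^^^^^^^
  File "<stdin>", line 13, in <lambda>
KeyError: ('top', 'grip_mid')
```

```bash
cat > hol.py <<'E'
from fit import *
YAW=1.82; C=np.array([.5852,.0649,0.])
RH=Ro.from_euler("z",YAW).as_matrix()
def W(p): return C+RH@(np.array(p))
def H(X): return RH.T@(np.array(X)-C)
def bar(th,c=C):
    d=np.array([0,-np.cos(th),np.sin(th)]);n=np.array([0,np.sin(th),np.cos(th)])
    return [c+RH@(np.array([.005+a,.034,.064])+d*l+n*b) for a in(-.01,.01) for l in(0,.1) for b in(-.004,.004)]
E
python3 - <<'E'
from hol import *
V={c:(f,p) for c,f,p in pickle.load(open("V.pkl","rb"))};M=pickle.load(open("M.pkl","rb"))
f,p=V["side"];m=M["side","keeper_tip"]
for th in np.arange(.8,1.65,.1): 
    P=np.array([p(f,X) for X in bar(th)]); Q=np.array([V["top"][1](V["top"][0],X) for X in bar(th)])
    print(round(th,2),round(iou(P,m),3),P.min(0).round(),P.max(0).round(),"top",Q.min(0).round(),Q.max(0).round())
ys,xs=np.nonzero(m);print(xs.min(),xs.max(),ys.min(),ys.max())
k=cv2.cvtColor(f["pixels"],cv2.COLOR_RGB2BGR)[175:265,220:320]
t=cv2.cvtColor(V["top"][0]["pixels"],cv2.COLOR_RGB2BGR)[175:265,200:325]
print(H(np.array([.6253,-.071,.044])),H(np.array([.5159,-.0535,.3657])))
cv2.imwrite("pics/crop.png",cv2.resize(np.hstack([k,t]),None,fx=3.5,fy=3.5,interpolation=cv2.INTER_CUBIC))
E
```

```text
0.8 0.232 [248. 201.] [276. 232.] top [237. 191.] [252. 223.]
0.9 0.357 [251. 200.] [276. 231.] top [238. 193.] [252. 224.]
1.0 0.545 [253. 199.] [276. 231.] top [238. 196.] [252. 224.]
1.1 0.756 [255. 198.] [276. 231.] top [239. 199.] [252. 224.]
1.2 0.69 [258. 198.] [276. 231.] top [239. 202.] [252. 224.]
1.3 0.443 [261. 198.] [276. 231.] top [240. 205.] [252. 224.]
1.4 0.277 [264. 199.] [276. 231.] top [241. 209.] [252. 224.]
1.5 0.199 [267. 199.] [276. 231.] top [242. 213.] [252. 224.]
1.6 0.159 [271. 200.] [277. 232.] top [243. 217.] [252. 224.]
258 277 200 230
[-0.14159189 -0.00534395  0.044     ] [-0.0976509   0.09636053  0.3657    ]
```

View pics/crop.png

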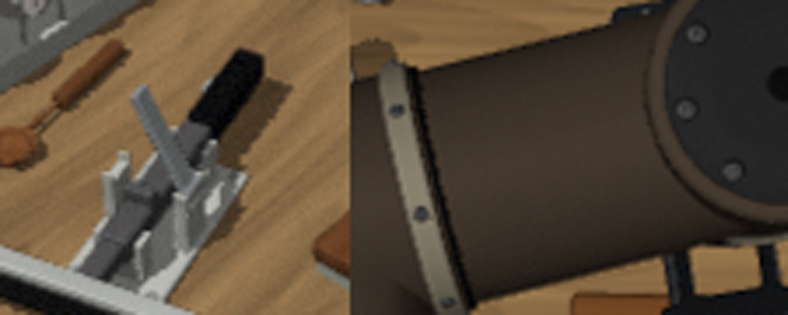

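The left crop shows the keeper standing up from the hinge post at (185,180) to its end at (140,92), leaning to the far side. The right half is covered by the arm. The best fit is 1.1 to 1.2 rad. The closed fingers go to the robot side of it first.

{"api": "play_rows", "payload": {
  "travel": [
    [0, 0, 0],
    [-0.6, -0.1, 1],
    [-0.6, -0.1, 1],
    [-0.6, -0.1, 1],
    [-0.6, -0.1, 1],
    [-0.6, -0.1, 1],
    [-0.6, -0.1, 1],
    [-0.5, -0.1, 1]
  ],
  "twist": [-0.4, 0, 0, 0, 0, 0, 0, 0]
}}

```text
t: 8.0
eef_pos: [0.5077, 0.0507, 0.1899]
ee_rot: [-3.141, 0.0, -1.322]
force: [0.1, 0.6, 0.4]
width: 0.0005
gripper_force: 0.0
```

{"api": "play_rows", "payload": {
  "travel": [
    [0, -0.15, 1],
    [0, 0, 0.3],
    [0, 0, 0]
  ],
  "twist": [0, 0, 0]
}}

```text
t: 8.38
eef_pos: [0.5113, 0.0509, 0.1581]
ee_rot: [3.141, -0.0, -1.322]
force: [-1.0, 0.3, 0.4]
width: 0.0006
gripper_force: 0.0
```

Run:
```python
from hol import *
s,f=wcam();print(H(s["eef_pos"]),s["ee_rot"],s["q"],s["force"])
pickle.dump((s,f),open("w2.pkl","wb"))
cv2.imwrite("pics/w2.png",cv2.resize(f["pixels"][:,:,::-1],None,fx=1.4,fy=1.4,interpolation=cv2.INTER_CUBIC))
for n in("grip_mid","holder","keeper","keeper_tip"):
    print(n,[(round(b["confidence"],2),np.round(b["extent"]).astype(int).tolist()) for b in models.boxes_of(n,"wrist")[:2]])
```

```text
[0.0046633 0.075085  0.1580914] [ 3.14097061e+00 -3.34325465e-04 -1.32187486e+00] [ 4.81915939e-01  1.72369326e-01 -4.60998353e-01  2.25269189e-04
 -9.38111089e-01 -2.33127841e-01] [-0.95903954  0.2626781   0.44313403]
grip_mid [(0.66, [49, 107, 37, 189]), (0.62, [174, 52, 50, 103])]
holder [(0.81, [178, 188, 135, 183])]
keeper [(0.67, [179, 190, 135, 183]), (0.65, [170, 242, 119, 78])]
keeper_tip [(0.62, [171, 242, 115, 78]), (0.44, [50, 107, 39, 187])]
```

View pics/w2.png

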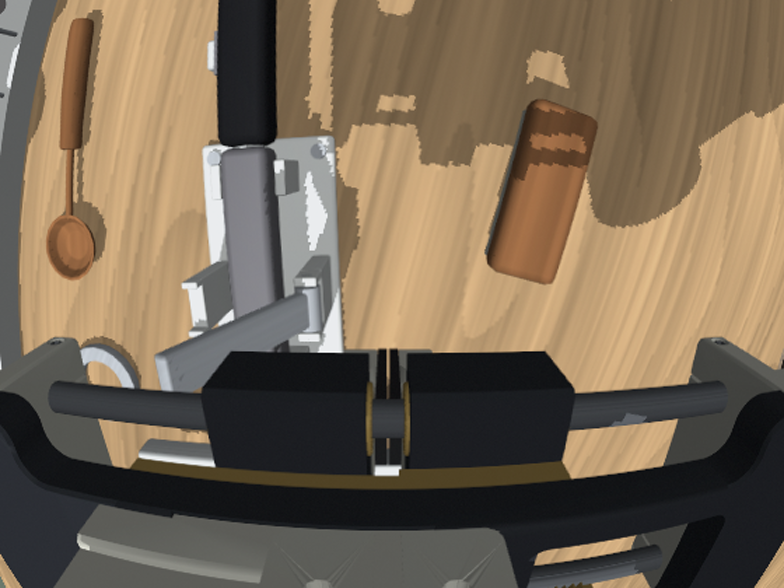

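The keeper runs from its hinge at (312,300) to its free end at (165,370). The base's -x corners are at (203,147) and (334,136). The grip's inner end is at (218..275,143). I'll check the frame against these.

Run:
```python
from hol import *
s,f=pickle.load(open("w2.pkl","rb"))
q=lambda u,v,z:np.round(H(wonz(f,(u+.5)/1.4,(v+.5)/1.4,z)),4)
print("corners",q(203,147,.008),q(334,136,.008)," expect -90,+-45")
print("grip top edges",q(218,138,.055),q(275,138,.055),q(219,20,.055),q(274,20,.055))
print("sleeve end top",q(222,150,.058),q(273,150,.058),"sleeve later",q(237,300,.058),q(280,290,.058))
for th in(1.,1.1,1.2,1.3): print(th,[np.round(wproj(f,X)*1.4).astype(int).tolist() for X in np.array(bar(th))[[1,3,5,7]]])
```

```text
corners [-0.0894 -0.0457  0.008 ] [-0.0914  0.0423  0.008 ]  expect -90,+-45
grip top edges [-0.0908 -0.0168  0.055 ] [-0.0885  0.0159  0.055 ] [-0.1596 -0.0171  0.055 ] [-0.1555  0.0148  0.055 ]
sleeve end top [-0.0838 -0.0134  0.058 ] [-0.082   0.0154  0.058 ] sleeve later [ 0.0006 -0.01    0.058 ] [-0.0052  0.016   0.058 ]
1.0 [[316, 295], [151, 356], [318, 330], [160, 401]]
1.1 [[316, 295], [165, 361], [318, 330], [174, 408]]
1.2 [[317, 295], [183, 367], [319, 330], [192, 414]]
1.3 [[317, 294], [204, 371], [319, 329], [212, 420]]
```

{"api": "play_rows", "payload": {
  "travel": [
    [0, -0.7, 0],
    [0, -0.7, 0],
    [0, -0.6, 0],
    [0, -0.5, 0.35],
    [0, -0.5, 0.35],
    [0, -0.4, 0.35],
    [0, -0.22, 0.4],
    [0, -0.22, 0.4]
  ],
  "twist": [0, 0, 0, 0, 0, 0, 0, 0]
}}

```text
t: 9.62
eef_pos: [0.6045, 0.0748, 0.111]
ee_rot: [3.141, 0.0, -1.322]
force: [-1.1, 0.2, 0.4]
width: 0.0006
gripper_force: 0.3
```

{"api": "play_rows", "payload": {
  "travel": [
    [0, -0.1, 0.3],
    [0, -0.1, 0.3],
    [0, 0, 0.3],
    [0, 0, 0.1],
    [0, 0, 0]
  ],
  "twist": [0, 0, 0, 0, 0]
}}

```text
t: 10.25
eef_pos: [0.609, 0.076, 0.0873]
ee_rot: [-3.141, -0.0, -1.322]
force: [-2.1, -0.5, 4.0]
width: 0.0004
gripper_force: 1.9
```

Run:
```python
from hol import *
s,f=wcam();print(H(s["eef_pos"]),s["force"])
cv2.imwrite("pics/w3.png",cv2.resize(f["pixels"][:,:,::-1],None,fx=1.4,fy=1.4,interpolation=cv2.INTER_CUBIC))
```

```text
[ 0.00483446 -0.02583441  0.08731295] [-2.10261952 -0.50813133  3.95153384]
```

View pics/w3.png

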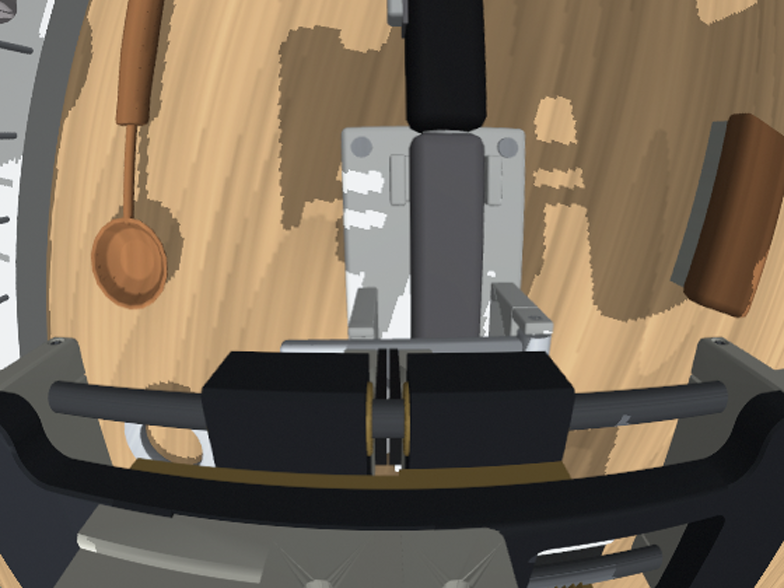

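The keeper now lies level, edge-on at row 345 from (283) to (525), across the sleeve. I'll press a little more to confirm it is in the catch, then lift.

{"api": "play_rows", "payload": {
  "travel": [
    [0, 0, 0.15],
    [0, 0, 0.1],
    [0, 0, 0]
  ],
  "twist": [0, 0, 0]
}}

```text
t: 10.68
eef_pos: [0.6092, 0.0759, 0.0863]
ee_rot: [-3.139, -0.001, -1.32]
force: [-19.0, 0.9, 45.8]
width: 0.0003
gripper_force: 23.3
```

{"api": "play_rows", "payload": {
  "travel": [
    [0, 0, -0.5],
    [0, 0, -1],
    [0, 0, -1],
    [0.8, 0.15, -1],
    [1, 0.15, 0],
    [1, 0.15, 0],
    [1, 0.15, 0],
    [1, 0.15, 0]
  ],
  "twist": [0, 0, 0, 0, 0, 0, 0, 0]
}}

```text
t: 11.68
eef_pos: [0.6205, -0.0457, 0.1678]
ee_rot: [3.142, 0.0, -1.322]
force: [-0.1, 0.2, -0.5]
width: 0.0004
gripper_force: 0.0
```

{"api": "play_rows", "payload": {
  "travel": [
    [1, 0.15, 0],
    [0.1, 0, 0],
    [0, 0, 0],
    [0, 0, 0]
  ],
  "twist": [0, 0, 0, 0],
  "fingers": 1
}}

```text
t: 12.18
eef_pos: [0.6237, -0.0718, 0.168]
ee_rot: [-3.142, 0.0, -1.321]
force: [-0.3, 0.6, 0.1]
width: 0.0349
gripper_force: 0.0
```

Run:
```python
from hol import *
s,f=wcam();print(H(s["eef_pos"]),s["force"],s["width"],s["q"])
pickle.dump((s,f),open("w4.pkl","wb"))
cv2.imwrite("pics/w4.png",cv2.resize(f["pixels"][:,:,::-1],None,fx=1.4,fy=1.4,interpolation=cv2.INTER_CUBIC))
```

```text
[-0.14201075 -0.00360638  0.16803084] [-0.26898593  0.56563365  0.10071539] 0.03489072367718171 [ 1.95725223e-01  3.39822634e-01 -2.01564950e-01 -1.21530630e-04
 -1.02934022e+00  5.39551820e-02]
```

View pics/w4.png

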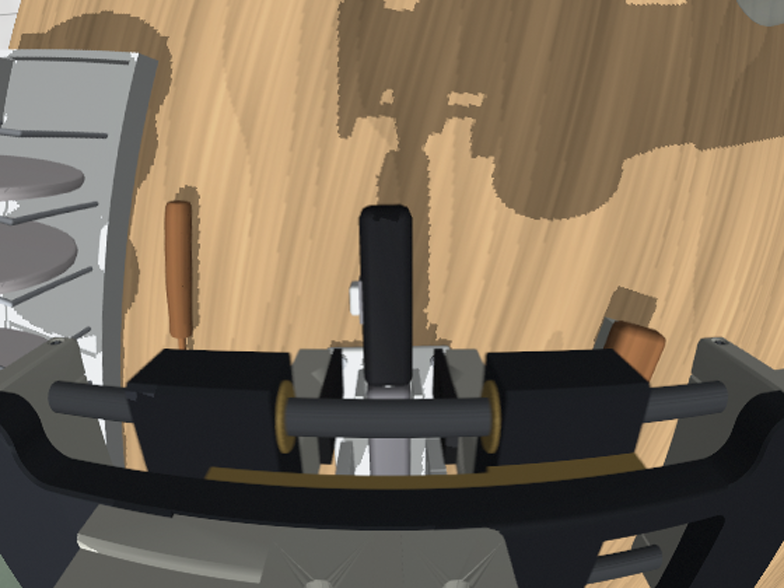

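The grip spans rows 205 to 387 at columns 360 to 412, with the button at (355,298), and the keeper is shut beyond. The spoon handle is at column 178.

Run:
```python
from hol import *
s,f=pickle.load(open("w4.pkl","rb"))
q=lambda u,v,z:np.round(H(wonz(f,(u+.5)/1.4,(v+.5)/1.4,z)),4)
print("button",q(355,282,.044),q(355,315,.044),q(350,298,.044))
print("grip end",q(386,206,.055),q(388,386,.055),"sides",q(361,300,.055),q(412,300,.055))
print("spoon",q(190,335,.01),q(190,210,.01))
```

```text
button [-0.15   -0.0224  0.044 ] [-0.1291 -0.0229  0.044 ] [-0.14   -0.0257  0.044 ]
grip end [-0.1963 -0.0039  0.055 ] [-0.0862 -0.0027  0.055 ] sides [-0.1421 -0.0184  0.055 ] [-0.1421  0.0112  0.055 ]
spoon [-0.1007 -0.1508  0.01  ] [-0.1934 -0.1401  0.01  ]
```

{"api": "play_rows", "payload": {
  "travel": [
    [0, -0.04, 0.5],
    [0, 0, 0.9],
    [0, 0, 0.9],
    [0, 0, 0.9],
    [0, 0, 0.9],
    [0, 0, 0.6],
    [0, 0, 0.26],
    [0, 0, 0]
  ],
  "twist": [0, 0, 0, 0, 0, 0, 0, 0],
  "fingers": 0.9
}}

```text
t: 13.22
eef_pos: [0.6246, -0.0722, 0.0438]
ee_rot: [3.141, -0.0, -1.322]
force: [-0.1, -1.1, 0.1]
width: 0.0788
gripper_force: 0.0
```

{"api": "play_rows", "payload": {
  "travel": [
    [0, 0, 0],
    [0, 0, 0],
    [0, 0, 0],
    [0, 0, 0],
    [0, 0, 0],
    [0, 0, 0],
    [0, 0, 0],
    [0, 0, 0]
  ],
  "twist": [0, 0, 0, 0, 0, 0, 0, 0],
  "fingers": 0,
  "newtons": 35
}}

```text
t: 14.22
eef_pos: [0.6241, -0.0725, 0.0442]
ee_rot: [3.141, -0.0, -1.322]
force: [-5.0, -1.8, 6.0]
width: 0.0319
gripper_force: 35.0
```

The opening is 31.9 mm at 35 N, so the button is fully in. I'll pull now.

{"api": "play_rows", "payload": {
  "travel": [
    [0.2, 0, 0],
    [0.4, 0, 0],
    [0.4, 0, 0],
    [0.4, 0, 0],
    [0.4, 0, 0],
    [0.4, 0, 0],
    [0.4, 0, 0],
    [0.4, 0, 0]
  ],
  "twist": [0, 0, 0, 0, 0, 0, 0, 0]
}}

```text
t: 15.22
eef_pos: [0.6436, -0.1442, 0.044]
ee_rot: [-3.141, 0.001, -1.322]
force: [-1.3, 5.0, 2.6]
width: 0.0314
gripper_force: 35.0
```

```bash
python3 -c "
from hol import *
s=arm.get_state();print(H(s['eef_pos']),RH.T@s['force'],s['width'])"
```

```text
[-0.21698988 -0.00501499  0.04404825] [ 5.20750306 -0.00958541  2.58625477] 0.031426881605393364
```

{"api": "play_rows", "payload": {
  "travel": [
    [0.4, 0, 0],
    [0.4, 0, 0],
    [0.3, 0, 0],
    [0.2, 0, 0],
    [0.15, 0, 0],
    [0, 0, 0]
  ],
  "twist": [0, 0, 0, 0, 0, 0]
}}

```text
t: 15.98
eef_pos: [0.6527, -0.1793, 0.044]
ee_rot: [-3.14, 0.001, -1.322]
force: [-0.4, 5.3, 2.7]
width: 0.0314
gripper_force: 35.0
```

```bash
python3 -c "
from hol import *
s=arm.get_state();print(H(s['eef_pos']),RH.T@s['force'],s['width'])"
```

```text
[-0.25332037 -0.00513531  0.0440269 ] [ 5.22981904 -0.91108948  2.71655178] 0.03137851087304562
```

{"api": "play_rows", "payload": {
  "travel": [
    [0.1, 0, 0],
    [0.1, 0, 0],
    [0, 0, 0]
  ],
  "twist": [0, 0, 0]
}}

```text
t: 16.35
eef_pos: [0.6538, -0.1841, 0.044]
ee_rot: [-3.141, 0.001, -1.322]
force: [-0.3, 5.4, 1.2]
width: 0.0312
gripper_force: 35.0
```

{"api": "play_rows", "payload": {
  "travel": [
    [0.1, 0, 0],
    [0.05, 0, 0],
    [0, 0, 0]
  ],
  "twist": [0, 0, 0]
}}

```text
t: 16.73
eef_pos: [0.6541, -0.1852, 0.0435]
ee_rot: [-3.141, 0.003, -1.322]
force: [-2.5, 17.8, 4.1]
width: 0.0316
gripper_force: 35.0
```

Force rose to 18 N at 117 mm (110 mm plus the collar gap), so this is the second stop. One check picture before handing in.

Run:
```python
from hol import *
s,f=wcam();print(H(s["eef_pos"]),RH.T@s["force"],s["width"],s["gripper_force"])
a=f["pixels"]; g=imaging.grab_frame("side")["pixels"][150:290,180:367]
cv2.imwrite("pics/end.png",np.hstack([cv2.resize(a[:,:,::-1],(430,420)),cv2.resize(g[:,:,::-1],(370,277)).__getitem__(slice(None)) if 0 else cv2.copyMakeBorder(cv2.resize(g[:,:,::-1],(370,277)),0,143,0,0,0)]))
```

```text
[-0.25932692 -0.005055    0.04353003] [17.89574424 -1.92310207  4.05882098] 0.031619301664777645 34.97268319129944
```

View pics/end.png

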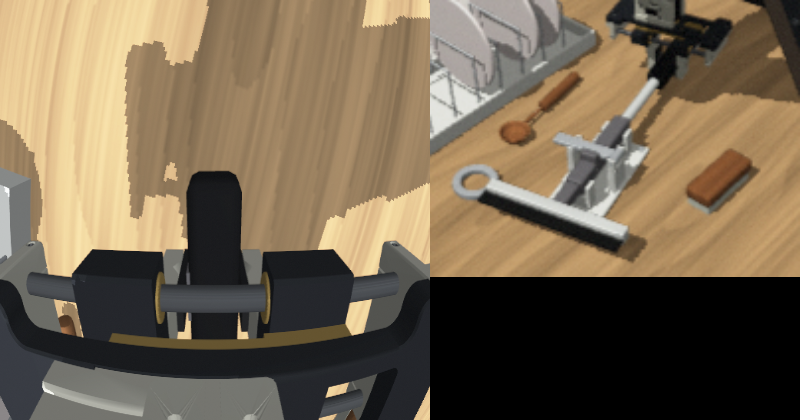

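The pole is out (bright rod at (640,100)), the keeper lies level across the sleeve at (585,143), and the squeegee is seated with the grip in the fingers. I'm handing it in.

```bash
python3 -c "
from station import arm
print(arm.job_done())"
```

```text
the job is handed in; nothing more can be done
None
```

The job is handed in: the keeper is shut in its catch and the handle is out at its second stop, still gripped at 35 N with the button in; the squeegee is seated in the holder, and I saw nothing else disturbed.

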